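Meter one dose of bottles from the slide-gate feed box and refill it

TASK

Pull the feed box's red tab out just far enough that the two bottles in the rear chamber drop into the tray below while the two in the front chamber stay where they are, then push the gate fully shut again. Then refill the empty rear chamber from above with the dropper bottle and the small white-capped bottle that stand on the desk. Leave the jar, the timer and the roll of tape standing as they are.

Things in the scene. Friction and masses are not known exactly. Their poses are not given: they have to be found in the camera images.
- feed_box: the feed box, fixed to the desk: an open hopper on four legs over a grey catch tray. Origin on the desk under the middle of the box; the pull tab is on its front, which faces the robot's right; x points to the box's rear, z up. In this frame: channel with upright walls from z 115 to 150 mm, inside x +-80 mm, y +-65 mm; a divider 4 mm thick at x = 0, up to z 154 mm, splits it into a front and a rear chamber
- rim (a point): middle of the feed box's open mouth, 210 mm above the desk: from z 150 mm up to this rim all four walls flare outwards by 45 mm (rim at x +-127 mm, y +-112 mm of the box). Axes as the feed box's
- catch_tray (a point): middle of the floor of the catch tray below the gate, 10 mm above the desk; inside 212 mm (x) by 182 mm (y), walls 30 mm high. The box's four 12 mm legs stand in it at x +-88 mm, y +-79 mm
- gate (a joint): opening of the sliding gate (floor of both chambers, top at z 115 mm) in m: 0 shut at a hard stop, grows as it is pulled to the box's -x, up to 0.150. It uncovers the rear chamber first, from its rear wall: at 0.078 nearly the whole rear chamber is open, beyond 0.084 it starts to uncover the front one. Stays where left; about 3 N moves it. It may start up to 12 mm open
- gate_tab (a point): middle of the gate's red pull tab, an upright plate 14 mm thick (y), 46 mm long (x), 36 mm high, to be pinched across its thickness; moves with the gate. Axes as the feed box's. Shut, it lies 122 mm high, 42 mm before the channel's front wall, under the front flare (edge 45 mm out, 88 mm above the tab's middle): come in leaning, from front and above, about 40 degrees from vertical
- rear_chamber (a point): centre of the rear chamber's floor, 78 mm (x) by 130 mm (y) (on the gate's top surface, but fixed to the box), axes as the feed box's
- front_chamber (a point): centre of the front chamber's floor, likewise
- dose_dropper_mid (a point): in the rear chamber, lying: brown dropper bottle, 33 mm diameter body up to 55 mm high, then a black cap 24 mm wide and a rubber teat, 90 mm tall in all, about 50 g; the point is on its axis half-way up, its z axis runs along the bottle towards the teat
- dose_dye_mid (a point): in the rear chamber, lying: small brown bottle with a white screw cap, 27 mm diameter (cap 24 mm, from 40 mm up), 61 mm tall, about 28 g; the point is on its axis half-way up, its z axis runs along the bottle towards the cap
- reserve_dropper_mid (a point): in the front chamber, lying: brown dropper bottle, 33 mm diameter body up to 55 mm high, then a black cap 24 mm wide and a rubber teat, 90 mm tall in all, about 50 g; the point is on its axis half-way up, its z axis runs along the bottle towards the teat
- reserve_dye_mid (a point): in the front chamber, lying: small brown bottle with a white screw cap, 27 mm diameter (cap 24 mm, from 40 mm up), 61 mm tall, about 28 g; the point is on its axis half-way up, its z axis runs along the bottle towards the cap
- refill_dropper_mid (a point): standing upright on the desk to the right of the feed box, nearer or farther: brown dropper bottle, 33 mm diameter body up to 55 mm high, then a black cap 24 mm wide and a rubber teat, 90 mm tall in all, about 50 g; the point is on its axis half-way up, its z axis runs along the bottle towards the teat
- refill_dye_mid (a point): standing upright on the desk there too: small brown bottle with a white screw cap, 27 mm diameter (cap 24 mm, from 40 mm up), 61 mm tall, about 28 g; the point is on its axis half-way up, its z axis runs along the bottle towards the cap
- stain_jar: square glass staining jar with violet stain and a lid knob, 62 x 62 x 104 mm, stands 85 to 100 mm from the standing dropper bottle; origin at the centre of its base
- timer: white bench timer with a red knob, 62 x 62 x 39 mm, stands 80 to 95 mm from the standing white-capped bottle; origin at the centre of its base
- tape_roll: roll of label tape lying flat, 53 mm diameter, 18 mm high; origin at the centre of its base
Not all that is in view belongs to the job. Leave any purple look-alike of the part that bears refill_dropper_mid alone. Leave any purple or turquoise look-alike of the part that bears refill_dye_mid alone.

How it is judged:
By the outcome, as a careful person would: the job done as asked, in the order asked, and still so for the second after the job is handed in, with the robot touching nothing.
It also fails if it takes over 66 s, if anything falls off the work surface, if the arm or the gripper's body presses on something with over 40 N, if the wrist force passes 120 N, or if a joint passes its speed limit or range.

ROBOT

A 6-joint arm with a two-finger parallel gripper is mounted at the origin on a cart in front of the work surface, level with it; the furniture and walls round the work are solid. World frame = base frame: x ahead of the robot, y to its left, z up, the work surface at z = 0. Lengths are in m, angles in degrees, forces in N, time in s.
With the tool pointing down it reaches from about 0.3 to 0.75 m from the base axis. Payload 8.5 kg.
Tool frame: the origin (TCP) lies between the finger pads; the fingertips stand 19 mm ahead of it and the grasp point (between the pads) is the TCP; z points along the fingers, y is the line along which they close (so a half turn about z gives the same grasp; the last joint's range is limited). The gripper opens to 85 mm and grips with 20 to 120 N. Pads are 22 mm wide; open, the fingers measure 114 mm over their backs; the gripper's body (76 mm by 85 mm) begins 54 mm behind the grasp point. The pads swing forward as they close: fully open they stand 13 mm farther back than shut.
Start: joints at [63.295, 21.807, 74.336, -0, 83.858, -12.336], TCP at [0.136, 0.533, 0.25] pointing down, gripper open.
Joint ranges: [-178.18, 178.18], [-50.72, 133.34], [12.68, 142.11], [-81.47, 261.47], [9.98, 163.14], [-165.26, 165.26]. Speed limits (degrees/s): [136.94, 136.94, 180, 180, 180, 180].

INTERFACE

Orientations are given as a 3x3 rotation matrix whose columns are the frame's x, y, z axes.
In Python, from rig import env, optics gives the robot as it stands.
- The arm moves only by the tool arm_command, never from a script. Its argument "commands" is one flat list of numbers, 7 for each row, row after row: the closure, from -1 (fully open) to 1 (shut), so that 0 is half open, then the shift along the tool's x, y, z as a fraction of full scale, then the turn, a rotation vector about the tool's x, y, z as a fraction of full scale. A call has 1 to 12 rows; each row is the pose to reach, as a shift and turn from the pose commanded when the call began, along the tool's axes at that moment; what a row does not reach only later rows make up. Full scale, the value 1, is 500 mm for a shift and 120 degrees for a turn. A row lasts 1/12 s, in which the tool goes at most 41.7 mm and 7.16 degrees, less where a joint would pass 70% of its speed; a pose out of reach is approached as far as the arm can. A call with a number of a shift or a turn outside -1 to 1 is refused whole. A call with a gripper value outside its range is refused whole. The fingers move at their own pace and stop on an object; "newtons" is the grip in N (left out, the last holds). Time passes only in rows, so rows that repeat a pose let the fingers close. It gives the time, the measured TCP pose, the force, the opening and the grip force at its end, in the units of the state.
- env.observe(): the state, without advancing time (a new reading comes with each control period).
- optics.get_image(name): name is "scene" or "top" or "wrist"; returns a dict with "image" (420x560x3 uint8, red, green, blue), "intrinsics" (3x3 intrinsics, pixels), "origin" and "orientation" of the camera in the world; the wrist camera has in their place "tool_from_camera" (4x4, takes a point from camera to tool coordinates, whose origin is the TCP and whose axes are the flange's). Camera axes: x right, y down, z forward; pixel columns grow to the right and rows downward; lengths in m; the calibration is good to about 2 mm. A picture is of the moment at which its call begins: read the wrist's pose just before it. There is no depth.
- env.close_job(): hands the job in; it is judged then, once.
The state is a dict: "time_s": time; "q": joint angles; "qvel": joint speeds; "joint_efforts": joint torques, N m; "position": TCP position; "tool_rot": TCP orientation; "ft_force": force on the tool from outside, world axes, zero at the start; "wrist_torque": the same for the moment, N m; "grip_width": finger opening in m; "gripper_force": force on a finger pad.
Only numpy, scipy, OpenCV 4.12 (cv2) and the standard library are available. Lean on these libraries where they do the work, as an engineer would, in place of code of your own. Each camera call takes 0.05 s, during which the arm holds its last target. There are 200 camera calls.

## Working session

There is one attempt and no reset: what is moved stays moved. The work goes in short steps, Python scripts to look and compute and a tool call to move; the robot and the scene stay as the last step left them, time stands still between calls to the robot, and variables do not carry over. Pictures are saved under pics/ and viewed, at most 10 in all, crops included, and the job is handed in when it is done.

Besides the shell and the picture viewer there is one more tool, called after "Call:" as name(argument=value, ...) on one line, values as JSON. arm_command: Moves the arm, as the interface text tells. Shift numbers are shares of 500 mm and turn numbers shares of 120 degrees, none past 1 either way. Its arguments: {"type":"object","properties":{"commands":{"type":"array","items":{"type":"number"}},"newtons":{"type":"number"}},"required":["commands"]}

```bash
mkdir -p pics; ls
python3 - <<'E'
from rig import env, optics
import cv2, numpy as np
s=env.observe(); print({k:np.round(v,3).tolist() for k,v in s.items()})
for n in("scene","top"):
    d=optics.get_image(n); cv2.imwrite(f"pics/{n}0.png",d["image"][:,:,::-1])
    print(n,d["intrinsics"],d["origin"],d["orientation"])
E
```

```text
pics
{'time_s': 0.0, 'q': [63.293, 21.841, 74.385, 0.0, 83.859, -12.337], 'qvel': [-0.025, -0.05, 0.08, 0.011, 0.031, 0.067], 'joint_efforts': [0.0, -44.847, -23.128, -0.0, 0.005, 0.0], 'position': [0.136, 0.533, 0.25], 'tool_rot': [[-0.969, 0.248, -0.001], [0.248, 0.969, -0.001], [0.0, -0.001, -1.0]], 'ft_force': [1.039, -1.173, 0.569], 'wrist_torque': [-0.005, 0.003, 0.005], 'gripper_force': 0.0, 'grip_width': 0.085}
scene [[396.8089333    0.         275.37687583]
 [  0.         396.8089333  208.7139269 ]
 [  0.           0.           1.        ]] [0.0964962  0.52147703 0.77183018] [[-0.81535532 -0.37443887  0.44157811]
 [-0.578956    0.5304512  -0.61921844]
 [-0.00237619 -0.76053735 -0.64928984]]
top [[433.03174769   0.         282.21330768]
 [  0.         433.03174769 205.65701677]
 [  0.           0.           1.        ]] [ 0.35384332 -0.05112182  1.18067222] [[-0.00683611 -0.98563965  0.16872388]
 [-0.99996905  0.00739495  0.00268403]
 [-0.00389319 -0.16870031 -0.9856597 ]]
```

View pics/scene0.png

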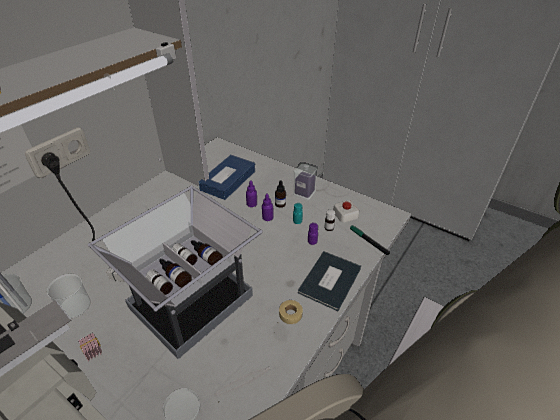

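View pics/top0.png

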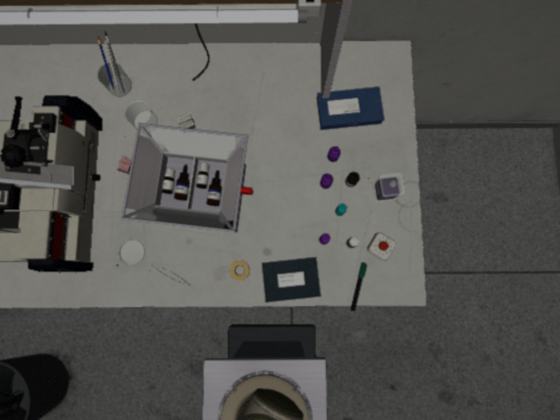

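The scene view shows the hopper with four bottles, and the standing items to its right. In the top view:
- **Box:** rim corners at about (141,123), (249,135), (239,232) and (124,218), with the red tab at (248,190).
- **Refill bottles:** black teat at (353,180), white cap at (353,242).
- **Things to avoid:** jar (390,187), timer (382,246), tape (239,270).

```bash
cat > h.py <<'E'
import numpy as np, cv2
def ray(d,u,v):
    K,R,o=map(np.array,(d["intrinsics"],d["orientation"],d["origin"]))
    return o,R@np.linalg.inv(K)@np.array([u,v,1.])
def onz(d,u,v,z):
    o,r=ray(d,u,v); return o+r*(z-o[2])/r[2]
def proj(d,p):
    K,R,o=map(np.array,(d["intrinsics"],d["orientation"],d["origin"]))
    c=K@R.T@(np.array(p)-o); return c[:2]/c[2]
def tri(d1,a,d2,b):
    o1,r1=ray(d1,*a);o2,r2=ray(d2,*b)
    t=np.linalg.lstsq(np.c_[r1,-r2],o2-o1,rcond=None)[0]
    p,q=o1+r1*t[0],o2+r2*t[1]; return (p+q)/2,np.linalg.norm(p-q)
def blobs(m,n=6,amin=6):
    k,l,s,c=cv2.connectedComponentsWithStats(m.astype(np.uint8))
    return sorted([(int(s[i,4]),c[i].round(1).tolist(),s[i,:4].tolist()) for i in range(1,k) if s[i,4]>=amin],reverse=True)[:n]
E
python3 - <<'E'
from h import *
from rig import optics
D={n:optics.get_image(n) for n in("scene","top")}
np.save("D0.npy",D,allow_pickle=True)
for n,d in D.items():
    h=cv2.cvtColor(d["image"],cv2.COLOR_RGB2HSV).astype(int);H,S,V=h[...,0],h[...,1],h[...,2]
    print(n,"red",blobs(((H<6)|(H>174))&(S>170)&(V>90)))
    print(n,"dark",blobs((V<30)&(np.arange(560)[None]>250)&(np.arange(420)[:,None]<260),6,20))
    print(n,"white",blobs((V>150)&(S<40)&(np.arange(560)[None]>300)&(np.arange(420)[:,None]>190),6,10))
d=D["top"]
T=[(141,123),(249,135),(239,232),(124,218)]
P=np.array([onz(d,*t,.21) for t in T]); print(P.round(3)); print(np.linalg.norm(P-np.roll(P,-1,0),axis=1), P.mean(0))
a=cv2.resize(d["image"][110:245,115:265],None,fx=5,fy=4.4,interpolation=cv2.INTER_CUBIC) 
a=cv2.resize(d["image"][110:245,115:265],None,fx=4.4,fy=4.4,interpolation=cv2.INTER_CUBIC)
b=cv2.resize(d["image"][145:265,315:410],None,fx=4,fy=4)
cv2.imwrite("pics/boxcrop.png",cv2.convertScaleAbs(a,alpha=1.6)[:,:,::-1])
E
```

```text
scene red [(34, [346.9, 204.9], [343, 202, 8, 7])]
scene dark [(124, [375.1, 244.2], [361, 234, 29, 21]), (98, [439.7, 228.3], [410, 216, 59, 25]), (69, [279.1, 189.3], [275, 181, 9, 18]), (60, [556.2, 196.2], [554, 183, 6, 28]), (42, [552.3, 226.6], [546, 220, 14, 14]), (22, [328.8, 221.0], [325, 219, 9, 4])]
scene white [(251, [330.5, 277.4], [319, 266, 23, 24]), (141, [350.2, 215.1], [341, 207, 18, 15]), (51, [331.1, 214.1], [327, 210, 8, 10]), (21, [330.9, 225.7], [329, 223, 5, 6]), (18, [309.9, 195.9], [305, 191, 10, 9]), (15, [338.1, 205.9], [336, 204, 6, 7])]
top red [(54, [245.9, 189.8], [241, 187, 11, 7]), (40, [383.6, 245.6], [380, 242, 8, 8])]
top dark [(103, [352.6, 178.1], [347, 173, 12, 12])]
top white [(18, [301.4, 278.8], [301, 273, 2, 11])]
[[0.72  0.283 0.21 ]
 [0.688 0.028 0.21 ]
 [0.461 0.049 0.21 ]
 [0.494 0.31  0.21 ]]
[0.25644871 0.22876256 0.2632249  0.22728636] [0.59077846 0.16755334 0.21      ]
```

View pics/boxcrop.png

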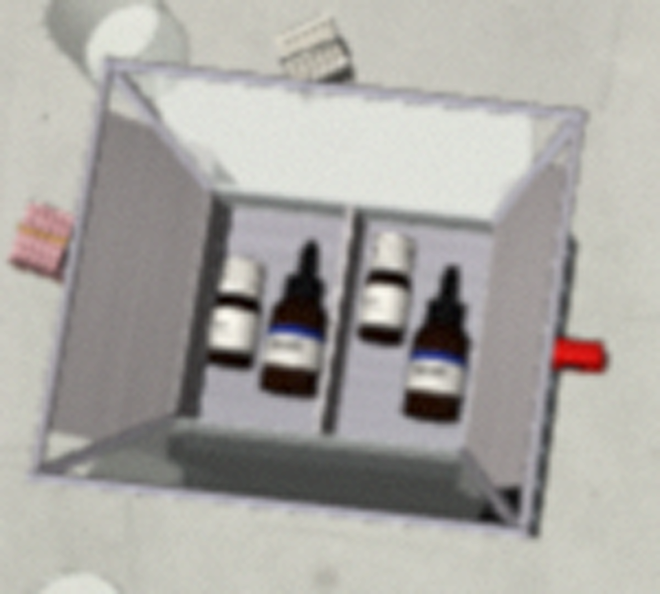

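The crop gives rim corners (crop px) of (112,64), (584,112), (530,528) and (38,472). The divider top runs (352,210)–(328,432), and the red tab's outer end is at about (606,357). The rear bottles lie on the left and the front ones on the right.

Run:
```python
from h import *
D=np.load("D0.npy",allow_pickle=True).item(); d=D["top"]; s=D["scene"]
c=lambda x,y:(x/4.4+115-.4,y/4.4+110-.4)
P=np.array([onz(d,*c(*t),.21)[:2] for t in[(112,64),(584,112),(530,528),(38,472)]])
M=np.array([(.127,-.112),(-.127,-.112),(-.127,.112),(.127,.112)])
A=M-M.mean(0);B=P-P.mean(0);U,_,Vt=np.linalg.svd(A.T@B);R=Vt.T@np.diag([1,np.linalg.det(Vt.T@U.T)])@U.T
o=P.mean(0);th=np.arctan2(R[1,0],R[0,0]);print("box",o,np.degrees(th),"res",(M@R.T+o-P).round(4).tolist())
for t in[(352,210),(328,432)]: print("div",(onz(d,*c(*t),.154)[:2]-o)@R)
for t in[(606,343),(606,370),(553,341),(553,368)]: print("tabtop",(onz(d,*c(*t),.140)[:2]-o)@R)
np.save("box.npy",np.r_[o,th])
# scene check of rim corners
for m in M: print("scene rim",proj(s,np.r_[R@m+o,.21]).round(1))
for n,u in D.items():
    h=cv2.cvtColor(u["image"],cv2.COLOR_RGB2HSV).astype(int);H,S,V=h[...,0],h[...,1],h[...,2]
    g=np.arange(560)[None];r=np.arange(420)[:,None]
    if n=="top":
        w=(g>335)&(g<366)&(r>225)&(r<255); print("capTop",blobs(w&(V>115)&(S<40)),V[w].max(),np.median(V[w]))
    print(n,"vio",blobs((H>120)&(H<160)&(S>40)&(g>230)&(r<260),8,20))
    print(n,"yel",blobs((H>15)&(H<32)&(S>80)&(V>60)&(g>200)&(r>240),3,20))
# 2x crops side by side
a=cv2.resize(d["image"][140:265,310:410],None,fx=4,fy=4,interpolation=2)
b=cv2.resize(s["image"][155:255,240:340],None,fx=4,fy=4,interpolation=2)
z=np.zeros((500,800,3),np.uint8);z[:500,:400]=a;z[:400,400:]=b
cv2.imwrite("pics/items.png",cv2.convertScaleAbs(z,alpha=1.6)[:,:,::-1])
```

```text
box [0.59207349 0.17176126] 83.19526222524739 res [[0.0012, -0.0001], [-0.0, 0.0004], [-0.0002, 0.0007], [-0.001, -0.001]]
div [ 0.00119571 -0.05974083]
div [-0.00403609  0.06597801]
tabtop [-0.14762018 -0.00308723]
tabtop [-0.14951427  0.0121622 ]
tabtop [-0.11805614 -0.00093764]
tabtop [-0.12002288  0.01431099]
scene rim [ 89.3 243.4]
scene rim [190.8 185.8]
scene rim [259.8 230. ]
scene rim [155.7 306.9]
scene vio [(242, [267.0, 208.6], [262, 193, 12, 28]), (230, [251.0, 195.1], [246, 180, 11, 27]), (200, [312.7, 233.5], [308, 223, 10, 22]), (70, [303.4, 180.4], [296, 175, 19, 14]), (22, [305.5, 194.0], [302, 191, 7, 6]), (21, [299.0, 187.6], [295, 183, 10, 9])]
scene yel [(365, [290.1, 311.8], [279, 300, 23, 24])]
capTop [(806, [350.6, 239.7], [336, 226, 30, 29])] 152 126.0
top vio [(150, [333.5, 153.7], [328, 146, 12, 16]), (148, [326.1, 180.7], [320, 174, 13, 15]), (132, [388.7, 187.8], [383, 179, 15, 15]), (93, [324.4, 238.5], [319, 233, 11, 12]), (21, [380.0, 195.5], [378, 190, 6, 9])]
top yel [(224, [239.1, 270.0], [230, 261, 19, 19])]
```

View pics/items.png

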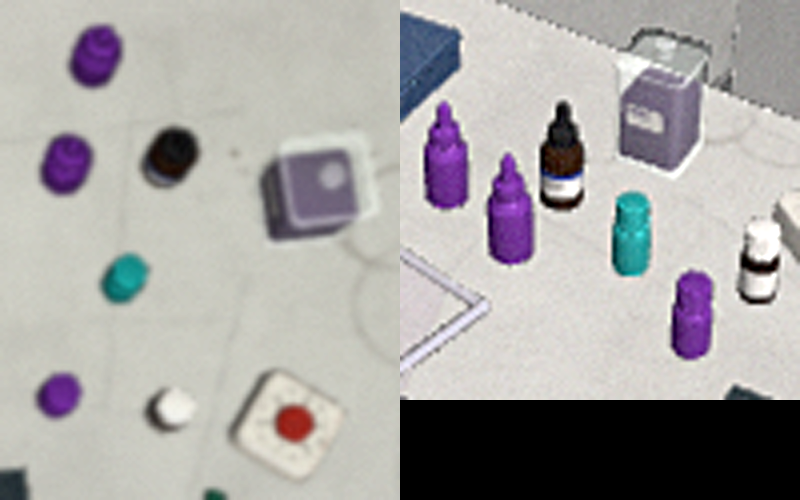

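Rim fit is good to about 1 mm, and the tab's outer end is near box x -148, so the gate is nearly shut. The item crop puts the teat tip at top px (354.5,175) and scene px (280.8,180.8). The white cap is at top px (354.3,242) and scene px (330.8,211.3).

```bash
cat >> h.py <<'E'
from scipy.spatial.transform import Rotation as Ro
BX=np.load("box.npy")
def Rb(): return Ro.from_euler("z",BX[2]).as_matrix()
def b2w(p): return Rb()@np.array(p)+np.r_[BX[:2],0]
def w2b(p): return Rb().T@(np.array(p)-np.r_[BX[:2],0])
def toolR(lean=0): # tool x=box x, y=-box y, z down, leaned towards +box x
    return Rb()@np.diag([1.,-1,-1])@Ro.from_euler("y",lean,degrees=True).as_matrix()
def cmd(s,p,lean=0):
    R=np.array(s["tool_rot"]); sh=R.T@(np.array(p)-s["position"])/.5
    rv=Ro.from_matrix(R.T@toolR(lean)).as_rotvec(degrees=True)/120
    return np.r_[sh,rv].round(4).tolist()
E
python3 - <<'E'
from h import *
from rig import env
D=np.load("D0.npy",allow_pickle=True).item(); d=D["top"]; s=D["scene"]
print("teat",tri(d,(354.5,175),s,(280.75,180.75)),onz(d,354.5,175,.09))
print("cap",tri(d,(354.25,242),s,(330.75,211.25)),onz(d,354.25,242,.061))
print("tape",onz(d,239.1,270,.018),"timer",onz(d,383.6,245.6,.039),"jar",onz(d,388.7,187.8,.08))
for n,u,v in(("pd",332,180),("turq",342,207),("pdye",325,237)): print(n,onz(d,u,v,.06))
st=env.observe()
for n,p,l in(("via",[.45,-.12,.36],40),("pre",b2w([-.127-.16*.643,0,.125+.16*.766]),40),("tab",b2w([-.127,0,.125]),40)): print(n,np.round(p,3),cmd(st,p,l))
E
```

```text
teat (array([ 0.61805472, -0.23545453,  0.09292069]), np.float64(0.0017175634961006138)) [ 0.61953854 -0.2355552   0.09      ]
cap (array([ 0.44882804, -0.2332152 ,  0.06285713]), np.float64(0.00036359347756788156)) [ 0.44882012 -0.2335932   0.061     ]
tape [0.38025479 0.0678007  0.018     ] timer [ 0.44066233 -0.31401226  0.039     ] jar [ 0.58718565 -0.3247258   0.08      ]
pd [ 0.61370019 -0.18053883  0.06      ]
turq [ 0.54092849 -0.20485091  0.06      ]
pdye [ 0.46241018 -0.15842847  0.06      ]
via [ 0.45 -0.12  0.36] [-0.9315, -1.109, -0.2193, -0.2394, 0.2731, 0.6567]
pre [ 0.565 -0.056  0.248] [-1.1225, -0.9288, 0.0054, -0.2394, 0.2731, 0.6567]
tab [0.577 0.046 0.125] [-1.0954, -0.7246, 0.2503, -0.2394, 0.2731, 0.6567]
```

Run:
```python
from h import *
from rig import env
st=env.observe()
print(cmd(st,[.40,.08,.38],0),cmd(st,[.40,.08,.38],40))
```

```text
[-0.7353, -0.7463, -0.2596, -0.0004, 0.0002, 0.6869] [-0.7353, -0.7463, -0.2596, -0.2394, 0.2731, 0.6567]
```

Call:
arm_command(commands=[-1, -0.1, -0.1, -0.2, 0, 0, 0.1, -1, -0.735, -0.746, -0.26, -0.239, 0.273, 0.657, -1, -0.735, -0.746, -0.26, -0.239, 0.273, 0.657, -1, -0.735, -0.746, -0.26, -0.239, 0.273, 0.657, -1, -0.735, -0.746, -0.26, -0.239, 0.273, 0.657, -1, -0.735, -0.746, -0.26, -0.239, 0.273, 0.657, -1, -0.735, -0.746, -0.26, -0.239, 0.273, 0.657, -1, -0.735, -0.746, -0.26, -0.239, 0.273, 0.657, -1, -0.735, -0.746, -0.26, -0.239, 0.273, 0.657, -1, -0.735, -0.746, -0.26, -0.239, 0.273, 0.657, -1, -0.735, -0.746, -0.26, -0.239, 0.273, 0.657, -1, -0.735, -0.746, -0.26, -0.239, 0.273, 0.657])

```text
time_s: 1.2
position: [0.3684, 0.1336, 0.3686]
tool_rot: [[-0.015, 0.999, 0.036], [0.8, -0.009, 0.6], [0.6, 0.038, -0.799]]
ft_force: [1.3, 0.4, -0.1]
grip_width: 0.085
gripper_force: 0.0
```

Run:
```python
from h import *
from rig import env
st=env.observe(); print(st["time_s"],st["position"],st["q"])
print(cmd(st,[.5,-.12,.34],40),cmd(st,b2w([-.127-.12*.643,0,.125+.12*.766]),40))
```

```text
1.2 [0.36836532 0.1335726  0.36863951] [-20.57893956  -0.96253157  91.77025689  35.63849178  99.57974424
 -17.94495693]
[-0.444, 0.2656, -0.2493, -0.0185, 0.0247, 0.0521] [-0.4514, 0.3903, 0.0591, -0.0185, 0.0247, 0.0521]
```

Call:
arm_command(commands=[-1, -0.444, 0.266, -0.249, -0.018, 0.025, 0.052, -1, -0.444, 0.266, -0.249, -0.018, 0.025, 0.052, -1, -0.444, 0.266, -0.249, -0.018, 0.025, 0.052, -1, -0.444, 0.266, -0.249, -0.018, 0.025, 0.052, -1, -0.444, 0.266, -0.249, -0.018, 0.025, 0.052, -1, -0.444, 0.266, -0.249, -0.018, 0.025, 0.052, -1, -0.451, 0.39, 0.059, -0.018, 0.025, 0.052, -1, -0.451, 0.39, 0.059, -0.018, 0.025, 0.052, -1, -0.451, 0.39, 0.059, -0.018, 0.025, 0.052, -1, -0.451, 0.39, 0.059, -0.018, 0.025, 0.052, -1, -0.451, 0.39, 0.059, -0.018, 0.025, 0.052])

```text
time_s: 2.12
position: [0.5685, -0.0255, 0.2112]
tool_rot: [[0.09, 0.994, 0.064], [0.76, -0.11, 0.641], [0.644, -0.009, -0.765]]
ft_force: [-0.1, 0.7, -1.1]
grip_width: 0.0854
gripper_force: 0.0
```

Run:
```python
from h import *
from rig import env,optics
st=env.observe(); w=optics.get_image("wrist")
print(w2b(st["position"]),st["q"], w["tool_from_camera"])
np.save("W.npy",{"st":st,"w":w},allow_pickle=True)
cv2.imwrite("pics/w1.png",w["image"][:,:,::-1])
T=np.array(w["tool_from_camera"]);R=np.array(st["tool_rot"])
d=dict(intrinsics=w["intrinsics"],orientation=R@T[:3,:3],origin=R@T[:3,3]+st["position"])
h=cv2.cvtColor(w["image"],cv2.COLOR_RGB2HSV).astype(int);H,S,V=h[...,0],h[...,1],h[...,2]
b=blobs(((H<6)|(H>174))&(S>150)&(V>60)); print(b)
for x in b[:1]:
    u,v=x[1]; print("tab at z.122",w2b(onz(d,u,v,.122)))
    l,t,ww,hh=x[2]
    for q in((l,t),(l+ww,t),(l,t+hh),(l+ww,t+hh)): print(q,w2b(onz(d,*q,.14)).round(4),w2b(onz(d,*q,.122)).round(4))
print(cmd(st,b2w([-.127,0,.125]),40))
```

```text
[-1.98677313e-01 -9.79597720e-06  2.11153461e-01] [-29.52289855  29.62696771  77.80113176  36.08795601  91.09547333
 -28.39983254] [[ 2.40552282e-04 -9.60527863e-01 -2.78183692e-01  7.10610904e-02]
 [ 9.99999784e-01  6.09417389e-05  6.54301448e-04  2.79460218e-04]
 [-6.11521774e-04 -2.78183789e-01  9.60527670e-01 -1.24881245e-01]
 [ 0.00000000e+00  0.00000000e+00  0.00000000e+00  1.00000000e+00]]
[(1516, [276.9, 208.5], [266, 171, 22, 77])]
tab at z.122 [-0.1237158   0.00255874  0.122     ]
(266, 171) [-0.104   0.0099  0.14  ] [-0.0937  0.0109  0.122 ]
(288, 171) [-0.1039 -0.005   0.14  ] [-0.0937 -0.0052  0.122 ]
(266, 248) [-0.1581  0.0086  0.14  ] [-0.1525  0.0095  0.122 ]
(288, 248) [-0.1581 -0.0049  0.14  ] [-0.1524 -0.0052  0.122 ]
[-0.0012, 0.0028, 0.2241, -0.006, -0.0006, 0.0004]
```

View pics/w1.png

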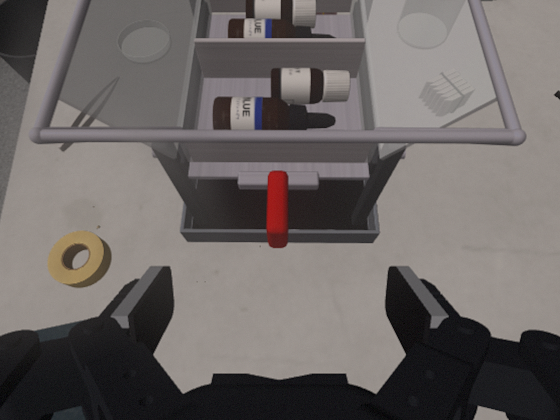

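The wrist view shows the tab at (277,209), between the open fingers at y ≈ +2 mm. A grey cross-bar sits behind it at row 180, and nothing else is near it.

Call:
arm_command(commands=[-1, -0.008, -0.005, 0.21, -0.006, 0, 0, -1, -0.008, -0.005, 0.21, -0.006, 0, 0, -1, -0.008, -0.005, 0.21, -0.006, 0, 0, -1, -0.008, -0.005, 0.21, -0.006, 0, 0, 1, -0.008, -0.005, 0.21, -0.006, 0, 0, 1, -0.008, -0.005, 0.21, -0.006, 0, 0, 1, -0.008, -0.005, 0.21, -0.006, 0, 0, 1, -0.008, -0.005, 0.21, -0.006, 0, 0, 1, -0.008, -0.005, 0.21, -0.006, 0, 0, 1, -0.008, -0.005, 0.21, -0.006, 0, 0, 1, -0.008, -0.005, 0.21, -0.006, 0, 0], newtons=40)

```text
time_s: 3.08
position: [0.5732, 0.0356, 0.1344]
tool_rot: [[0.086, 0.993, 0.085], [0.763, -0.121, 0.636], [0.641, 0.01, -0.767]]
ft_force: [-0.5, -1.6, 5.6]
grip_width: 0.0132
gripper_force: 43.4
```

Run:
```python
from h import *
from rig import env
st=env.observe(); print(w2b(st["position"]),st["grip_width"],st["gripper_force"],Rb().T@st["ft_force"])
```

```text
[-0.13743848  0.0025888   0.1343678 ] 0.01318949555706898 43.36939036846161 [-1.66621976  0.33978541  5.58232004]
```

Call:
arm_command(commands=[1, 0.0015, 0, 0.0013, 0, 0, 0, 1, 0.003, 0, 0.0026, 0, 0, 0, 1, 0.0046, 0, 0.0039, 0, 0, 0, 1, 0.0046, 0, 0.0039, 0, 0, 0])

```text
time_s: 3.42
position: [0.5736, 0.039, 0.1343]
tool_rot: [[0.086, 0.993, 0.085], [0.762, -0.12, 0.636], [0.641, 0.01, -0.767]]
ft_force: [-0.2, -1.5, 4.9]
grip_width: 0.0133
gripper_force: 43.3
```

Run:
```python
from h import *
from rig import env
st=env.observe(); print(w2b(st["position"]),st["grip_width"],st["gripper_force"],Rb().T@st["ft_force"])
```

```text
[-0.13403825  0.00260758  0.13434302] 0.01330949070884724 43.27870488166809 [-1.54360445 -0.02991392  4.93189815]
```

Call:
arm_command(commands=[1, 0.003, 0, 0.0026, 0, 0, 0, 1, 0.006, 0, 0.0051, 0, 0, 0, 1, 0.009, 0, 0.0077, 0, 0, 0, 1, 0.009, 0, 0.0077, 0, 0, 0])

```text
time_s: 3.75
position: [0.5739, 0.0402, 0.1344]
tool_rot: [[0.087, 0.993, 0.086], [0.768, -0.122, 0.629], [0.635, 0.011, -0.772]]
ft_force: [-16.1, -34.0, 15.3]
grip_width: 0.0134
gripper_force: 47.5
```

Run:
```python
from h import *
from rig import env
st=env.observe(); print(w2b(st["position"]),st["grip_width"],st["gripper_force"],Rb().T@st["ft_force"])
```

```text
[-0.13276329  0.0024605   0.13435477] 0.013384864192616442 47.53365933895111 [-35.66687212  11.98059234  15.30088843]
```

The stop is reached at 36 N, which puts "shut" at TCP box x ≈ -0.133. Now I pull.

Call:
arm_command(commands=[1, -0.0153, 0, -0.0129, 0, 0, 0, 1, -0.0306, 0, -0.0257, 0, 0, 0, 1, -0.046, 0, -0.0386, 0, 0, 0, 1, -0.0613, 0, -0.0514, 0, 0, 0, 1, -0.0766, 0, -0.0643, 0, 0, 0, 1, -0.092, 0, -0.077, 0, 0, 0, 1, -0.1073, 0, -0.09, 0, 0, 0, 1, -0.1226, 0, -0.1028, 0, 0, 0, 1, -0.1226, 0, -0.1028, 0, 0, 0, 1, -0.1226, 0, -0.1028, 0, 0, 0])

```text
time_s: 4.58
position: [0.5646, -0.0355, 0.1343]
tool_rot: [[0.086, 0.993, 0.085], [0.762, -0.121, 0.636], [0.641, 0.01, -0.767]]
ft_force: [-0.5, -2.2, 7.4]
grip_width: 0.0134
gripper_force: 43.7
```

```bash
cat > top.py <<'E'
from h import *
from rig import env,optics
import sys
st=env.observe(); print(w2b(st["position"]),st["grip_width"],st["gripper_force"],Rb().T@st["ft_force"])
ims=[]
for n,(a,b,c,d) in (("top",(110,250,110,280)),("scene",(170,350,80,280))):
    ims.append(cv2.resize(optics.get_image(n)["image"][a:b,c:d],(400,360),interpolation=2))
cv2.imwrite(sys.argv[1],cv2.convertScaleAbs(np.hstack(ims),alpha=1.7)[:,:,::-1])
E
python3 top.py pics/pull1.png
```

```text
[-0.20909127  0.00272005  0.13430003] 0.013354650573620406 43.689823150634766 [-2.25698358  0.26613031  7.35651976]
```

View pics/pull1.png

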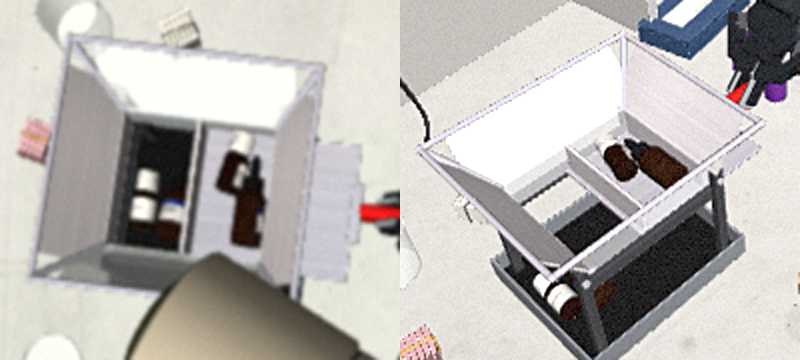

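The pull ended at 76 mm open. Both rear bottles are down in the tray (scene crop at (555,295) and (605,290)), and the front two are still in their chamber. Now I push the gate shut.

Call:
arm_command(commands=[1, 0.0153, 0, 0.0129, 0, 0, 0, 1, 0.0306, 0, 0.0257, 0, 0, 0, 1, 0.046, 0, 0.0386, 0, 0, 0, 1, 0.0613, 0, 0.0514, 0, 0, 0, 1, 0.0766, 0, 0.0643, 0, 0, 0, 1, 0.092, 0, 0.077, 0, 0, 0, 1, 0.1073, 0, 0.09, 0, 0, 0, 1, 0.1165, 0, 0.0977, 0, 0, 0, 1, 0.1205, 0, 0.1011, 0, 0, 0, 1, 0.1205, 0, 0.1011, 0, 0, 0, 1, 0.1205, 0, 0.1011, 0, 0, 0])

```text
time_s: 5.6
position: [0.5739, 0.0401, 0.1343]
tool_rot: [[0.086, 0.993, 0.085], [0.766, -0.121, 0.632], [0.637, 0.011, -0.77]]
ft_force: [-10.3, -22.7, 15.9]
grip_width: 0.0131
gripper_force: 46.4
```

Run:
```python
from h import *
from rig import env
st=env.observe(); print(w2b(st["position"]),st["grip_width"],st["gripper_force"],Rb().T@st["ft_force"])
```

```text
[-0.13291047  0.0024903   0.13432877] 0.013138717825346796 46.44490957260132 [-23.75014486   7.51064084  15.88536163]
```

Call:
arm_command(commands=[-0.4, 0, 0, 0, 0, 0, 0, -0.4, 0, 0, 0, 0, 0, 0, -0.4, 0, 0, 0, 0, 0, 0, -0.4, 0, 0, 0, 0, 0, 0, -0.4, 0, 0, -0.1, 0, 0, 0, -0.4, 0, 0, -0.2, 0, 0, 0, -0.4, 0, 0, -0.3, 0, 0, 0, -0.4, 0, 0, -0.3, 0, 0, 0, -0.4, 0, 0, -0.3, 0, 0, 0])

```text
time_s: 6.35
position: [0.5621, -0.0548, 0.2522]
tool_rot: [[0.084, 0.992, 0.09], [0.765, -0.122, 0.632], [0.639, 0.016, -0.769]]
ft_force: [-0.3, -0.9, -0.6]
grip_width: 0.0601
gripper_force: 0.0
```

Run:
```python
from h import *
from rig import env,optics
st=env.observe(); print(w2b(st["position"]),st["grip_width"],st["gripper_force"],Rb().T@st["ft_force"],st["q"])
d=optics.get_image("top"); h=cv2.cvtColor(d["image"],cv2.COLOR_RGB2HSV).astype(int);H,S,V=h[...,0],h[...,1],h[...,2]
print(blobs(((H<6)|(H>174))&(S>170)&(V>90)))
print(cmd(st,[.618,-.235,.20],0))
```

```text
[-0.22849969  0.00287631  0.25221186] 0.06011530977196697 0.0 [-0.97415102  0.15317752 -0.58078333] [-32.5491582   27.03307971  74.81562258  35.78707934  95.76400717
 -27.83811413]
[(46, [383.3, 245.4], [380, 242, 8, 8]), (44, [245.0, 189.9], [241, 187, 9, 7])]
[-0.333, 0.1533, -0.1375, 0.008, -0.3308, 0.0009]
```

Call:
arm_command(commands=[-0.4, -0.333, 0.153, -0.138, 0.008, -0.331, 0, -0.4, -0.333, 0.153, -0.138, 0.008, -0.331, 0, -0.4, -0.333, 0.153, -0.138, 0.008, -0.331, 0, -0.4, -0.333, 0.153, -0.138, 0.008, -0.331, 0, -0.4, -0.333, 0.153, -0.138, 0.008, -0.331, 0, -0.4, -0.333, 0.153, -0.138, 0.008, -0.331, 0, -0.4, -0.333, 0.153, -0.138, 0.008, -0.331, 0, -0.4, -0.333, 0.153, -0.138, 0.008, -0.331, 0, -0.4, -0.333, 0.153, -0.138, 0.008, -0.331, 0, -0.4, -0.333, 0.153, -0.138, 0.008, -0.331, 0, -0.4, -0.333, 0.153, -0.138, 0.008, -0.331, 0])

```text
time_s: 7.32
position: [0.6168, -0.2318, 0.1957]
tool_rot: [[0.115, 0.993, -0.006], [0.993, -0.115, 0.005], [0.004, -0.006, -1.0]]
ft_force: [0.1, -0.1, -0.6]
grip_width: 0.0599
gripper_force: 0.0
```

Run:
```python
from h import *
from rig import env,optics
st=env.observe(); w=optics.get_image("wrist"); print(st["position"],st["q"])
T=np.array(w["tool_from_camera"]);R=np.array(st["tool_rot"])
d=dict(intrinsics=w["intrinsics"],orientation=R@T[:3,:3],origin=R@T[:3,3]+st["position"])
I=w["image"].copy()
for z in(.0,.055,.09): 
    u=proj(d,[.618,-.235,z]); print(z,u); cv2.circle(I,tuple(int(a) for a in u),3,(0,255,0),1)
cv2.imwrite("pics/w2.png",cv2.convertScaleAbs(I,alpha=1.5)[:,:,::-1])
np.save("w2.npy",d,allow_pickle=True)
print(cmd(st,[.618,-.235,.045]))
```

```text
[ 0.61682388 -0.23179874  0.19565438] [-3.08902759e+01  3.52597781e+01  5.99649957e+01  6.17440174e-02
  8.51810733e+01 -2.43104337e+01]
0.0 [281.56572931 187.00135974]
0.055 [281.65001051 202.90459492]
0.09 [281.72283418 216.64588045]
[-0.0073, 0.0049, 0.3013, -0.0029, -0.0019, 0.0018]
```

View pics/w2.png

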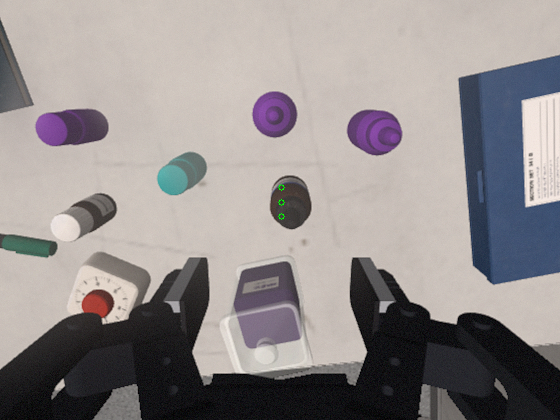

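The wrist view shows the dropper teat at about (291,217), 9 px right of my prediction. The white cap is at (66,227), and the jar is well clear below.

Run:
```python
from h import *
from rig import env
d=np.load("w2.npy",allow_pickle=True).item()
for u,v,z in((291,216,.09),(291,203,.05),(66,227,.06),(100,207,.0)): print(onz(d,u,v,z))
p=onz(d,291,216,.09); st=env.observe()
print(cmd(st,[p[0],-.234,.045]))
```

```text
[ 0.62424139 -0.2352535   0.09      ]
[ 0.62508831 -0.2372632   0.05      ]
[ 0.45136301 -0.23391862  0.06      ]
[ 0.44816997 -0.23472701  0.        ]
[-0.0036, 0.017, 0.3013, -0.0029, -0.0017, 0.0018]
```

Call:
arm_command(commands=[-0.4, -0.007, 0.017, 0, -0.003, 0, 0, -0.4, -0.007, 0.017, 0.08, -0.003, 0, 0, -0.4, -0.007, 0.017, 0.16, -0.003, 0, 0, -0.4, -0.007, 0.017, 0.23, -0.003, 0, 0, -0.4, -0.007, 0.017, 0.3, -0.003, 0, 0, -0.4, -0.007, 0.017, 0.3, -0.003, 0, 0, 1, -0.007, 0.017, 0.3, -0.003, 0, 0, 1, -0.007, 0.017, 0.3, -0.003, 0, 0, 1, -0.007, 0.017, 0.3, -0.003, 0, 0, 1, -0.007, 0.017, 0.3, -0.003, 0, 0, 1, -0.007, 0.017, 0.3, -0.003, 0, 0, 1, -0.007, 0.017, 0.3, -0.003, 0, 0], newtons=30)

```text
time_s: 8.37
position: [0.6254, -0.2364, 0.0484]
tool_rot: [[0.114, 0.993, 0.005], [0.993, -0.114, 0.0], [0.001, 0.005, -1.0]]
ft_force: [-1.9, 0.2, 7.2]
grip_width: 0.0317
gripper_force: 30.4
```

Run:
```python
from h import *
from rig import env
st=env.observe()
print(b2w([.04,-.028,.31]),cmd(st,b2w([.04,-.028,.31])))
```

```text
[0.62461569 0.20816188 0.31      ] [0.8834, -0.1005, -0.523, 0.0023, -0.0004, 0.002]
```

Call:
arm_command(commands=[1, 0, 0, -0.08, 0, 0, 0, 1, 0, 0, -0.16, 0, 0, 0, 1, 0, 0, -0.24, 0, 0, 0, 1, 0, 0, -0.32, 0, 0, 0, 1, 0, 0, -0.4, 0, 0, 0, 1, 0.05, 0, -0.47, 0, 0, 0, 1, 0.11, -0.01, -0.523, 0.002, 0, 0.002, 1, 0.18, -0.02, -0.523, 0.002, 0, 0.002, 1, 0.26, -0.03, -0.523, 0.002, 0, 0.002, 1, 0.34, -0.04, -0.523, 0.002, 0, 0.002, 1, 0.42, -0.048, -0.523, 0.002, 0, 0.002, 1, 0.48, -0.055, -0.523, 0.002, 0, 0.002])

```text
time_s: 9.37
position: [0.6235, 0.0083, 0.3093]
tool_rot: [[0.117, 0.993, -0.002], [0.993, -0.117, 0.004], [0.003, -0.002, -1.0]]
ft_force: [1.0, -0.0, -1.1]
grip_width: 0.0313
gripper_force: 30.2
```

Run:
```python
from h import *
from rig import env
st=env.observe(); print(st["position"],st["grip_width"])
print(cmd(st,b2w([.04,-.028,.31])))
```

```text
[0.6235199  0.00825151 0.30932823] 0.031296594141276717
[0.3973, -0.0446, 0.0001, -0.001, -0.0016, 0.0007]
```

Call:
arm_command(commands=[1, 0.07, -0.008, 0, 0, 0, 0, 1, 0.14, -0.016, 0, 0, 0, 0, 1, 0.21, -0.024, 0, 0, 0, 0, 1, 0.28, -0.032, 0, 0, 0, 0, 1, 0.34, -0.039, 0, 0, 0, 0, 1, 0.38, -0.043, 0, 0, 0, 0, 1, 0.397, -0.045, 0, 0, 0, 0, 1, 0.397, -0.045, 0, 0, 0, 0, 1, 0.397, -0.045, 0, 0, 0, 0])

```text
time_s: 10.12
position: [0.6254, 0.2042, 0.3089]
tool_rot: [[0.119, 0.993, -0.003], [0.993, -0.119, 0.003], [0.003, -0.003, -1.0]]
ft_force: [-0.8, -1.0, -0.4]
grip_width: 0.0314
gripper_force: 30.2
```

Run:
```python
from h import *
from rig import env,optics
st=env.observe(); w=optics.get_image("wrist"); print(w2b(st["position"]),st["position"])
T=np.array(w["tool_from_camera"]);R=np.array(st["tool_rot"])
d=dict(intrinsics=w["intrinsics"],orientation=R@T[:3,:3],origin=R@T[:3,3]+st["position"])
np.save("w3.npy",d,allow_pickle=True)
I=cv2.convertScaleAbs(w["image"],alpha=1.5)
for p in([.08,-.065,.15],[.08,.065,.15],[0,.065,.154],[0,-.065,.154],[-.08,.065,.15],[-.08,-.065,.15]):
    u=proj(d,b2w(p)); print(p,u.round()); cv2.circle(I,tuple(int(a) for a in u),4,(0,255,0),1)
cv2.imwrite("pics/w3.png",I[:,:,::-1])
print(cmd(st,b2w([.04,-.028,.168])))
```

```text
[ 0.03618296 -0.02923448  0.30886738] [0.6253892  0.20422546 0.30886738]
[0.08, -0.065, 0.15] [325. 138.]
[0.08, 0.065, 0.15] [158. 138.]
[0, 0.065, 0.154] [166. 237.]
[0, -0.065, 0.154] [322. 237.]
[-0.08, 0.065, 0.15] [175. 318.]
[-0.08, -0.065, 0.15] [319. 319.]
[0.0069, -0.0016, 0.2818, -0.0016, -0.0013, -0.0001]
```

View pics/w3.png

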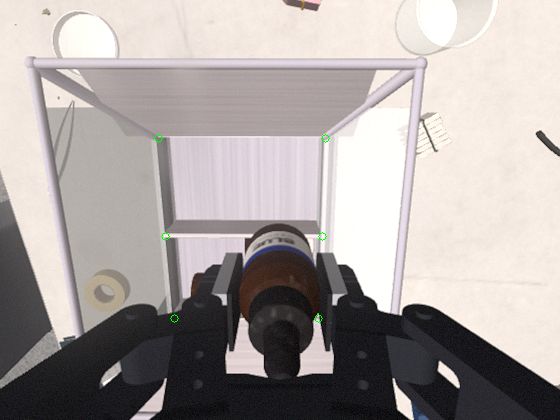

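The overlay matches the channel corners (163,137)/(326,137) and the divider at row 237 to within 1–2 mm. The rear chamber is empty and floored, so the gate is shut. Next I lower and release the dropper.

Call:
arm_command(commands=[1, 0.007, -0.006, 0.05, 0, 0, 0, 1, 0.007, -0.006, 0.1, 0, 0, 0, 1, 0.007, -0.006, 0.15, 0, 0, 0, 1, 0.007, -0.006, 0.2, 0, 0, 0, 1, 0.007, -0.006, 0.24, 0, 0, 0, 1, 0.007, -0.006, 0.27, 0, 0, 0, 1, 0.007, -0.006, 0.28, 0, 0, 0, 1, 0.007, -0.006, 0.28, 0, 0, 0, 1, 0.007, -0.006, 0.28, 0, 0, 0])

```text
time_s: 10.92
position: [0.6229, 0.2084, 0.1694]
tool_rot: [[0.12, 0.993, -0.002], [0.993, -0.12, 0.003], [0.003, -0.003, -1.0]]
ft_force: [-0.5, -0.2, 0.4]
grip_width: 0.0313
gripper_force: 30.2
```

Run:
```python
from h import *
from rig import env
st=env.observe(); print(w2b(st["position"]),st["grip_width"],st["ft_force"])
```

```text
[ 0.03998725 -0.02626396  0.16944928] 0.031323752340064806 [-0.47017658 -0.2309357   0.35594009]
```

Call:
arm_command(commands=[1, 0, 0, 0.007, 0, 0, 0, 1, 0, 0, 0.007, 0, 0, 0, 0.1, 0, 0, 0.007, 0, 0, 0, 0, 0, 0, 0.007, 0, 0, 0, -0.05, 0, 0, 0.007, 0, 0, 0, -0.05, 0, 0, 0.007, 0, 0, 0, -0.05, 0, 0, -0.03, 0, 0, 0, -0.05, 0, 0, -0.08, 0, 0, 0, -0.05, 0, 0, -0.15, 0, 0, 0, -0.05, 0, 0, -0.22, 0, 0, 0, -0.4, 0, 0, -0.28, 0, 0, 0, -0.4, 0, 0, -0.28, 0, 0, 0])

```text
time_s: 11.92
position: [0.6238, 0.2089, 0.3157]
tool_rot: [[0.118, 0.993, 0.008], [0.993, -0.118, 0.005], [0.006, 0.008, -1.0]]
ft_force: [0.8, 0.1, -0.6]
grip_width: 0.06
gripper_force: 0.0
```

Run:
```python
from h import *
from rig import env,optics
st=env.observe(); w=optics.get_image("wrist"); print(w2b(st["position"]),st["grip_width"])
cv2.imwrite("pics/w4.png",w["image"][:,:,::-1])
p=[.4508,-.234,.2]; print(cmd(st,[p[0],p[1],.29]),cmd(st,p))
```

```text
[ 0.04068947 -0.02714589  0.31568365] 0.059985493033064274
[-0.9209, -0.2391, 0.0441, 0.0036, -0.0028, 0.0] [-0.922, -0.2405, 0.224, 0.0036, -0.0028, 0.0]
```

View pics/w4.png

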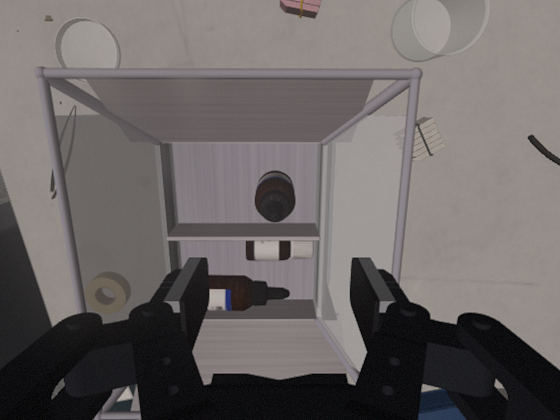

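The dropper bottle stands in the rear chamber at (274,197), and both reserve bottles are in the front chamber. On to the white-capped bottle.

Call:
arm_command(commands=[-0.4, -0.922, -0.24, 0.04, 0.004, -0.003, 0, -0.4, -0.922, -0.24, 0.04, 0.004, -0.003, 0, -0.4, -0.922, -0.24, 0.04, 0.004, -0.003, 0, -0.4, -0.922, -0.24, 0.04, 0.004, -0.003, 0, -0.4, -0.922, -0.24, 0.04, 0.004, -0.003, 0, -0.4, -0.922, -0.24, 0.04, 0.004, -0.003, 0, -0.4, -0.922, -0.24, 0.04, 0.004, -0.003, 0, -0.4, -0.922, -0.24, 0.04, 0.004, -0.003, 0, -0.4, -0.922, -0.24, 0.04, 0.004, -0.003, 0, -0.4, -0.922, -0.24, 0.04, 0.004, -0.003, 0, -0.4, -0.922, -0.24, 0.04, 0.004, -0.003, 0, -0.4, -0.922, -0.24, 0.04, 0.004, -0.003, 0])

```text
time_s: 12.97
position: [0.4469, -0.2382, 0.2862]
tool_rot: [[0.122, 0.992, -0.015], [0.993, -0.122, -0.001], [-0.003, -0.014, -1.0]]
ft_force: [-0.6, -0.5, 0.1]
grip_width: 0.0598
gripper_force: 0.0
```

Run:
```python
from h import *
from rig import env
st=env.observe(); print(st["position"],cmd(st,[.4508,-.234,.15]))
```

```text
[ 0.44688626 -0.23815304  0.28623473] [0.0101, 0.0107, 0.2723, -0.0069, 0.0015, -0.0016]
```

Call:
arm_command(commands=[-0.4, 0.008, 0.008, 0.08, -0.007, 0, 0, -0.4, 0.008, 0.008, 0.16, -0.007, 0, 0, -0.4, 0.008, 0.008, 0.24, -0.007, 0, 0, -0.4, 0.008, 0.008, 0.27, -0.007, 0, 0, -0.4, 0.008, 0.008, 0.27, -0.007, 0, 0, -0.4, 0.008, 0.008, 0.27, -0.007, 0, 0, -0.4, 0.008, 0.008, 0.27, -0.007, 0, 0])

```text
time_s: 13.55
position: [0.4522, -0.2318, 0.1536]
tool_rot: [[0.118, 0.993, 0.003], [0.993, -0.118, -0.005], [-0.005, 0.004, -1.0]]
ft_force: [0.1, -0.2, -0.2]
grip_width: 0.0602
gripper_force: 0.0
```

Run:
```python
from h import *
from rig import env,optics
st=env.observe(); w=optics.get_image("wrist"); print(st["position"])
T=np.array(w["tool_from_camera"]);R=np.array(st["tool_rot"])
d=dict(intrinsics=w["intrinsics"],orientation=R@T[:3,:3],origin=R@T[:3,3]+st["position"])
h=cv2.cvtColor(w["image"],cv2.COLOR_RGB2HSV).astype(int);H,S,V=h[...,0],h[...,1],h[...,2]
u=proj(d,[.4508,-.234,.061]); print("pred",u,"base",proj(d,[.4508,-.234,0]))
g=np.arange(560)[None];r=np.arange(420)[:,None]
box=(abs(g-u[0])<60)&(abs(r-u[1])<60)
for t in(150,165,180,195): print(t,blobs(box&(V>t),3,60))
print("dark",blobs(box&(V<70),3,40))
for b in blobs(box&(V>165),3,60): print(onz(d,*b[1],.061))
print(cmd(st,[.4508,-.234,.035]))
```

```text
[ 0.45220673 -0.23182953  0.15364905]
pred [276.07350858 220.51304047] base [276.33815917 196.15806172]
150 [(625, [273.2, 218.8], [260, 205, 32, 32])]
165 []
180 []
195 []
dark [(263, [278.6, 196.2], [259, 189, 37, 24])]
[-0.0036, -0.0032, 0.2373, 0.0019, 0.0022, 0.0001]
```

Call:
arm_command(commands=[-0.4, -0.004, -0.003, 0, 0.002, 0.002, 0, -0.4, -0.004, -0.003, 0.06, 0.002, 0.002, 0, -0.4, -0.004, -0.003, 0.12, 0.002, 0.002, 0, -0.4, -0.004, -0.003, 0.18, 0.002, 0.002, 0, -0.4, -0.004, -0.003, 0.237, 0.002, 0.002, 0, -0.4, -0.004, -0.003, 0.237, 0.002, 0.002, 0, 1, -0.004, -0.003, 0.237, 0.002, 0.002, 0, 1, -0.004, -0.003, 0.237, 0.002, 0.002, 0, 1, -0.004, -0.003, 0.237, 0.002, 0.002, 0, 1, -0.004, -0.003, 0.237, 0.002, 0.002, 0, 1, -0.004, -0.003, 0.237, 0.002, 0.002, 0, 1, -0.004, -0.003, 0.237, 0.002, 0.002, 0], newtons=30)

```text
time_s: 14.6
position: [0.451, -0.2345, 0.0361]
tool_rot: [[0.118, 0.993, 0.001], [0.993, -0.118, -0.002], [-0.002, 0.002, -1.0]]
ft_force: [0.2, 0.5, 7.1]
grip_width: 0.0257
gripper_force: 29.4
```

Run:
```python
from h import *
from rig import env
st=env.observe(); print(st["position"],st["grip_width"],st["ft_force"])
print(cmd(st,b2w([.04,.032,.31])))
```

```text
[ 0.45103922 -0.23447515  0.03613011] 0.025713123728747598 [0.19738348 0.45846826 7.10666979]
[0.9193, 0.1207, -0.5491, 0.0007, 0.0008, 0.0]
```

Call:
arm_command(commands=[1, 0, 0, -0.08, 0, 0, 0, 1, 0, 0, -0.16, 0, 0, 0, 1, 0, 0, -0.24, 0, 0, 0, 1, 0, 0, -0.32, 0, 0, 0, 1, 0, 0, -0.4, 0, 0, 0, 1, 0.05, 0.01, -0.48, 0, 0, 0, 1, 0.11, 0.02, -0.549, 0, 0, 0, 1, 0.18, 0.03, -0.549, 0, 0, 0, 1, 0.26, 0.04, -0.549, 0, 0, 0, 1, 0.34, 0.05, -0.549, 0, 0, 0, 1, 0.42, 0.06, -0.549, 0, 0, 0, 1, 0.48, 0.065, -0.549, 0, 0, 0])

```text
time_s: 15.6
position: [0.5112, 0.0034, 0.3101]
tool_rot: [[0.117, 0.993, 0.001], [0.993, -0.117, 0.001], [0.001, 0.0, -1.0]]
ft_force: [0.4, -0.5, -0.0]
grip_width: 0.0257
gripper_force: 29.8
```

Run:
```python
from h import *
from rig import env
st=env.observe(); print(st["position"],st["grip_width"])
print(cmd(st,b2w([.04,.032,.31])))
```

```text
[0.51118826 0.00341198 0.31013773] 0.025717627768928743
[0.4334, 0.0573, 0.0008, 0.0002, -0.0005, 0.0006]
```

Call:
arm_command(commands=[1, 0.07, 0.01, 0, 0, 0, 0, 1, 0.14, 0.02, 0, 0, 0, 0, 1, 0.21, 0.03, 0, 0, 0, 0, 1, 0.28, 0.04, 0, 0, 0, 0, 1, 0.35, 0.05, 0, 0, 0, 0, 1, 0.41, 0.055, 0, 0, 0, 0, 1, 0.433, 0.057, 0, 0, 0, 0, 1, 0.433, 0.057, 0, 0, 0, 0, 1, 0.433, 0.057, 0, 0, 0, 0, 1, 0.433, 0.057, 0, 0, 0, 0])

```text
time_s: 16.43
position: [0.5652, 0.2108, 0.3093]
tool_rot: [[0.12, 0.993, -0.001], [0.993, -0.12, 0.001], [0.001, -0.001, -1.0]]
ft_force: [0.3, 0.3, -1.1]
grip_width: 0.026
gripper_force: 29.8
```

Run:
```python
from h import *
from rig import env
st=env.observe(); print(w2b(st["position"]),st["grip_width"])
print(cmd(st,b2w([.04,.032,.157])))
```

```text
[0.03555399 0.03133527 0.30934189] 0.026004574131334664
[0.0087, -0.001, 0.3047, -0.0006, -0.0003, -0.0006]
```

Call:
arm_command(commands=[1, 0.008, 0.003, 0.05, 0, 0, 0, 1, 0.008, 0.003, 0.1, 0, 0, 0, 1, 0.008, 0.003, 0.15, 0, 0, 0, 1, 0.008, 0.003, 0.2, 0, 0, 0, 1, 0.008, 0.003, 0.24, 0, 0, 0, 1, 0.008, 0.003, 0.27, 0, 0, 0, 1, 0.008, 0.003, 0.29, 0, 0, 0, 1, 0.008, 0.003, 0.298, 0, 0, 0, 1, 0.008, 0.003, 0.298, 0, 0, 0, 1, 0.008, 0.003, 0.298, 0, 0, 0])

```text
time_s: 17.27
position: [0.5675, 0.2156, 0.1608]
tool_rot: [[0.119, 0.993, -0.0], [0.993, -0.119, 0.001], [0.001, -0.0, -1.0]]
ft_force: [-0.2, -0.1, 0.6]
grip_width: 0.0256
gripper_force: 29.8
```

Run:
```python
from h import *
from rig import env
st=env.observe(); print(w2b(st["position"]),st["grip_width"],st["ft_force"])
```

```text
[0.04060654 0.02960196 0.16076018] 0.02557524428197704 [-0.18081978 -0.11792642  0.55238817]
```

Call:
arm_command(commands=[1, 0, 0, 0.006, 0, 0, 0, 1, 0, 0, 0.012, 0, 0, 0, 1, 0, 0, 0.012, 0, 0, 0, 0.3, 0, 0, 0.012, 0, 0, 0, 0.2, 0, 0, 0.012, 0, 0, 0, 0.2, 0, 0, 0.012, 0, 0, 0, 0.2, 0, 0, -0.03, 0, 0, 0, 0.2, 0, 0, -0.08, 0, 0, 0, 0.2, 0, 0, -0.15, 0, 0, 0, 0.2, 0, 0, -0.22, 0, 0, 0, 0.2, 0, 0, -0.3, 0, 0, 0, 0.2, 0, 0, -0.3, 0, 0, 0])

```text
time_s: 18.27
position: [0.5687, 0.2162, 0.3181]
tool_rot: [[0.118, 0.993, 0.012], [0.993, -0.118, 0.003], [0.005, 0.011, -1.0]]
ft_force: [0.6, -0.0, 0.7]
grip_width: 0.0345
gripper_force: 0.0
```

Run:
```python
from h import *
from rig import env,optics
st=env.observe(); print(w2b(st["position"]),st["grip_width"])
w=optics.get_image("wrist")["image"]; t=optics.get_image("top")["image"]; s=optics.get_image("scene")["image"]
z=np.zeros((600,800,3),np.uint8)
z[:300,:400]=cv2.resize(w,(400,300)); z[:300,400:]=cv2.resize(t[110:280,110:340],(400,300)); z[300:,:400]=cv2.resize(s[170:350,80:320],(400,300));z[300:,400:]=cv2.resize(t[130:290,220:430],(400,300))
cv2.imwrite("pics/end.png",cv2.convertScaleAbs(z,alpha=1.5)[:,:,::-1])
```

```text
[0.04136802 0.02848857 0.31808696] 0.03445142149684187
```

View pics/end.png

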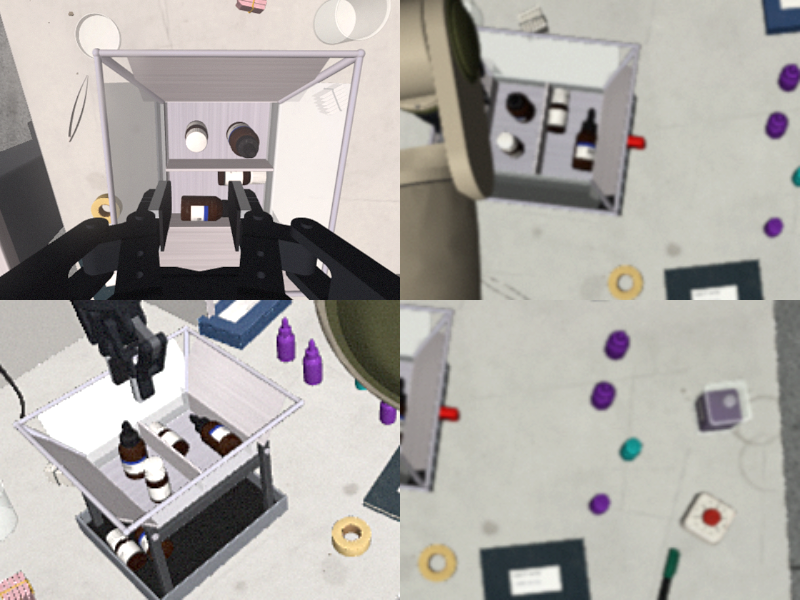

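The composite shows both refill bottles standing in the rear chamber (wrist panel, (196,136) and (242,140)). The reserve pair is still in front, the dosed pair is in the tray, and the tab is in. The jar, timer and tape are undisturbed, and the gripper is clear of everything.

```bash
python3 -c "
from rig import env
print(env.close_job())"
```

```text
the job is handed in; nothing more can be done
None
```

The job is handed in at about 18 s of robot time: the two rear bottles are in the tray, the front two are still in their chamber, the gate is shut at its stop, both refill bottles stand in the rear chamber, and the jar, timer and tape are untouched.

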